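# Lift the crucible with the tongs and hold it over the dish

## Task

Pick up the sprung tongs from their rest and use them to take the small white crucible off the buff brick, without the gripper itself ever touching the crucible and without disturbing the jar, the beaker or the ceramic boat. Carry the crucible upright to above the middle of the white dish and finish still holding it there in the closed tongs, at rest in the air, at least 10 cm above the bench. Do not put it down or let go: the program finishes while holding.

Things in the scene. Friction and masses are not known exactly. Their poses are not given: they have to be found in the camera images.
- tongs_grip (a point): Steel spring tongs lying level on a rest, 220 mm long, 95 g. Point: centre of the grip (balance point), midway between two black scales (each 56 mm long in x, 20 mm high), 48 mm above the bench at the start. x points along the tongs to the jaws, y to the left arm, z up. Over the scales: 52 mm open, 36 mm closed on the crucible, 29 mm shut. Mouth centre: 100 mm ahead of this point, 18 mm lower.
- tongs_arm (a joint): Closing angle, rad: 0 open, 0.17 closed on the crucible, 0.25 shut. Squeezing the scales closes the tongs; they spring open, pushing out with 3 N open, 6 N at 44 mm over the scales, 9 N closed on the crucible. Squeezed to 44 mm they can be lifted and carried half open by their spring; let out past 50 mm they drop. A 25 N squeeze holds the crucible.
- tongs_tail (a point): Tail of the tongs: rear face of the tail block, 108 mm behind the grip, mid-height. The right arm is one with the tail, the left arm is hinged to it 90 mm behind the grip, so the tail and grip points turn up to about 5 degrees when the tongs close between two parallel fingers.
- jaw_left (a point): Inside of the left arm's upright V-shaped jaw (14 mm high, 26 mm long), half-way up. Midway between jaw_left and jaw_right is the mouth of the tongs, where the crucible must be. These points are 65 mm apart with the tongs open, about 50 mm with the scales squeezed to 44 mm, 33 mm when closed on the crucible.
- jaw_right (a point): The same point in the right arm's jaw.
- tong_rest: Fixed wooden tongs rest; origin in the middle of its underside, x along the tongs. Base plate 140 x 50 x 6 mm; two cross bars, 8 mm thick and 100 mm wide, 55 mm ahead of and behind the middle, tops 40 mm above the bench with end stops up to 48 mm; the tongs' grip is free between them.
- crucible_center (a point): Small white porcelain crucible standing on the brick: an upright open cup, 30 mm in diameter and 32 mm high, 15 to 31 g. This point is on its axis, half-way up (16 mm above its foot); the point's z axis points up.
- block: Fixed buff refractory brick, 120 x 120 mm and 36 mm high, origin in the middle of its underside. The crucible stands on its top.
- dish_center (a point): Fixed round white dish, 140 mm across and 18 mm high; this point is its middle at rim height.
- jar: Bystander: amber glass jar with white cap, 54 mm in diameter, 75 mm high; origin in the middle of its underside. Leave alone.
- beaker: Bystander: glass beaker, 56 mm across, 70 mm high; origin in the middle of its underside. Leave alone.
- boat: Bystander: white ceramic boat, 80 x 18 mm and 12 mm high; origin in the middle of its underside. Leave alone.
Not all that is in view belongs to the job. What is shaped like the tong_rest but blue or purple is not meant.

How it is judged:
By the outcome, as a careful person would: the job done as asked, in the order asked, and still so for the second after the job is handed in, while the arm keeps its last pose, push and grip.
It also fails if it takes over 51 s, if anything falls off the work surface, if the arm or the gripper's body presses on something with over 40 N, if the wrist force passes 120 N, or if a joint passes its speed limit or range.

## Robot

A 6-joint arm with a two-finger parallel gripper is mounted at the origin on the work surface. World frame = base frame: x ahead of the robot, y to its left, z up, the work surface at z = 0. Lengths are in m, angles in rad, forces in N, time in s.
With the tool pointing down it reaches from about 0.375 to 0.9 m from the base axis. Payload 3.1 kg.
Tool frame: the origin (TCP) lies midway between the tips of the shut fingers; the grasp point (between the pads) lies 19 mm behind it; x points along the fingers, z is the direction in which the jaws open and shut, and the axes are right-handed (so a half turn about x gives the same grasp; the last joint's range is limited). The gripper opens to 85 mm and grips with 20 to 120 N. Pads are 22 mm wide; open, the fingers measure 114 mm over their backs; the gripper's body (76 mm by 85 mm) begins 54 mm behind the grasp point. The pads swing forward as they close: fully open they stand 13 mm farther back than shut.
Start: joints at [0.928, 0.527, 1.433, -0, 1.181, -0.178], TCP at [0.28, 0.559, 0.231] pointing down, gripper open.
Joint ranges: [-3.08, 3.08], [-0.75, 2.2], [0.22, 2.44], [-1.43, 4.57], [0, 2.65], [-2.85, 2.85]. Speed limits (rad/s): [2.79, 2.79, 3.14, 3.14, 3.14, 3.14].

## Interface

Orientations are given as a unit quaternion [x, y, z, w].
In Python, from station import status, snapshot, camera_params, ticket gives the robot as it stands.
- The arm moves only by the tool arm_command, never from a script. Its argument "series" is a list that holds one entry, the list of rows, each a list of 4 numbers: the shift along the tool's x, y, z in mm, then the turn about the tool's x in rad. A call has 1 to 10 rows; each row shifts and turns the commanded pose from where the row before left it, along the tool's axes as they then stand; what a row does not reach is not made up. A row lasts 1/10 s, in which the tool goes at most 50 mm and 8.59 degrees, less where a joint would pass 70% of its speed; a pose out of reach is approached as far as the arm can. A call is refused whole if a number of a shift passes 50 or a number of a turn 0.15, either way. A call with a gripper value outside its range is refused whole. "jaw" is the opening in per cent of the stroke, from 0 (shut) to 100 (fully open), set as the call begins (left out, the last holds). The fingers move at their own pace and stop on an object; "force" is the grip in N (left out, the last holds). Time passes only in rows, so rows that do not move let the fingers close. It gives the time, the measured TCP pose, the force and the opening at its end, in the units of the state.
- status.sense(): the state, without advancing time (a new reading comes with each control period).
- snapshot(name): name is "scene" or "top"; returns the picture (400x640x3 uint8, red, green, blue); there is no depth.
- camera_params(name): a dict with "fovy" (degrees; the focal length in pixels is half the picture's height over the tangent of half this angle, whatever the lens; pixels are square), "cx", "cy" (the principal point, pixels), "extrinsics" (4x4, takes a point from camera to world coordinates). Camera axes: x right, y down, z forward; pixel columns grow to the right and rows downward; lengths in m; the calibration is good to about 2 mm. A picture is of the moment at which its call begins. camera_params takes no time and is no camera call.
- ticket.sign_off(): hands the job in, once; it reports no verdict.
The state is a dict: "t": time; "q": joint angles; "qd": joint speeds; "tau": joint torques, N m; "tcp_pos": TCP position; "tool_rot": TCP orientation; "force": force on the tool from outside, world axes, zero at the start; "ft_torque": the same for the moment, N m; "finger_gap": opening from 0.0 (shut) to 1.0 (fully open).
Only numpy, scipy, OpenCV 4.12 (cv2) and the standard library are available. Lean on these libraries where they do the work, as an engineer would, in place of code of your own. Each camera call takes 0.05 s, during which the arm holds its last target. There are 200 camera calls.

## Working session

There is one attempt and no reset: what is moved stays moved. The work goes in short steps, Python scripts to look and compute and a tool call to move; the robot and the scene stay as the last step left them, time stands still between calls to the robot, and variables do not carry over. Pictures are saved under pics/ and viewed, about 8 in all and at most 12, crops included, and the job is handed in when it is done.

Besides the shell and the picture viewer there is one more tool, called by a JSON object that holds its "api" and its "payload", one argument or row to a line. arm_command: Moves the arm, as the interface text tells. Its arguments: {"type":"object","properties":{"series":{"type":"array"},"jaw":{"type":"number"},"force":{"type":"number"}},"required":["series"]}

```bash
ls; mkdir -p pics
python3 - <<'E'
from station import status,snapshot,camera_params
import cv2,numpy as np
s=status.sense(); print({k:np.round(v,3).tolist() for k,v in s.items()})
for n in("scene","top"):
    p=camera_params(n); print(n,p["fovy"],p["cx"],p["cy"],np.round(p["extrinsics"],4).tolist(),{k for k in p})
    cv2.imwrite(f"pics/{n}0.png",snapshot(n)[...,::-1])
E
```

```text
pics
{'t': 0.0, 'q': [0.929, 0.528, 1.434, 0.0, 1.181, -0.178], 'qd': [-0.0, -0.001, -0.0, -0.0, -0.0, -0.001], 'tau': [0.0, -44.235, -17.802, -0.0, 0.008, 0.0], 'tcp_pos': [0.279, 0.558, 0.23], 'tool_rot': [-0.372, 0.602, 0.371, 0.601], 'force': [-0.131, -1.028, 0.724], 'ft_torque': [-0.037, 0.008, -0.007], 'finger_gap': 1.0}
scene 52.053729489656234 317.266598143113 203.703160758839 [[-0.3155, 0.6553, -0.6863, 1.3561], [0.9487, 0.201, -0.2443, 0.2363], [-0.0222, -0.7281, -0.6851, 0.8592], [0.0, 0.0, 0.0, 1.0]] {'fovy', 'cy', 'cx', 'extrinsics'}
top 46.32672862008355 324.1523607719831 198.35168525853337 [[0.0264, -0.9946, 0.1008, 0.4163], [-0.9996, -0.0268, -0.0029, -0.034], [0.0056, -0.1006, -0.9949, 1.2547], [0.0, 0.0, 0.0, 1.0]] {'fovy', 'cy', 'cx', 'extrinsics'}
```

View pics/scene0.png

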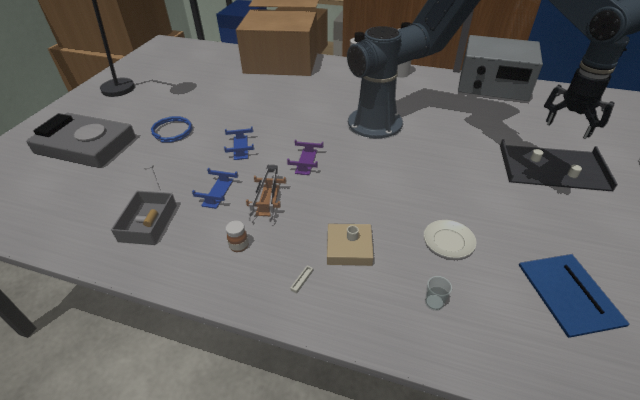

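View pics/top0.png

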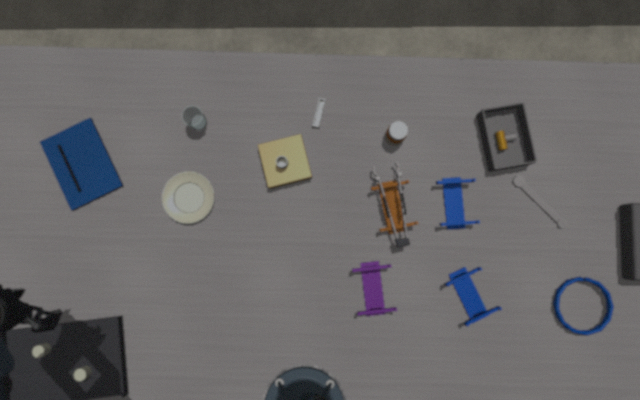

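Candidates for the rest: orange/wooden one at top (392,207), blue ones at (455,203) and (470,297), purple at (373,288). The wooden one carries the tongs, so it fits. The composite crop is to confirm it and to measure.

Run:
```python
import cv2,numpy as np
t=cv2.imread("pics/top0.png");s=cv2.imread("pics/scene0.png")
def crop(im,x,y,w,h,k):
    c=cv2.resize(im[y:y+h,x:x+w],None,fx=k,fy=k,interpolation=cv2.INTER_CUBIC)
    for i in range(0,w,10): cv2.line(c,(i*k,0),(i*k,6),(0,255,0),1); cv2.putText(c,str(x+i),(i*k,15),0,.3,(0,255,255),1)
    for i in range(0,h,10): cv2.line(c,(0,i*k),(6,i*k),(0,255,0),1); cv2.putText(c,str(y+i),(0,i*k+4),0,.3,(0,255,255),1)
    return c
a=crop(t,360,155,65,95,6); b=crop(s,240,160,65,95,6)[:, :]
cv2.imwrite("pics/tongs.png",np.hstack([a,b]))
a=crop(t,155,125,160,105,5)
cv2.imwrite("pics/c1.png",a)
```

```text
(no output)
```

View pics/tongs.png

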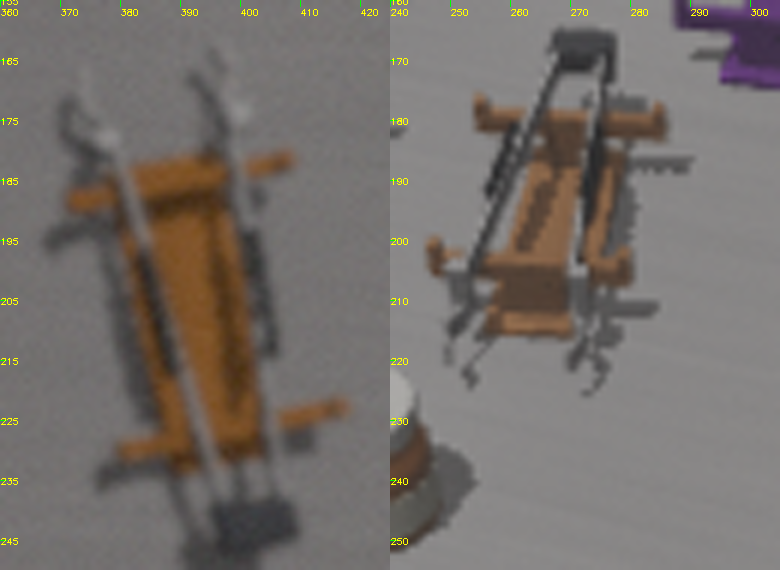

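View pics/c1.png

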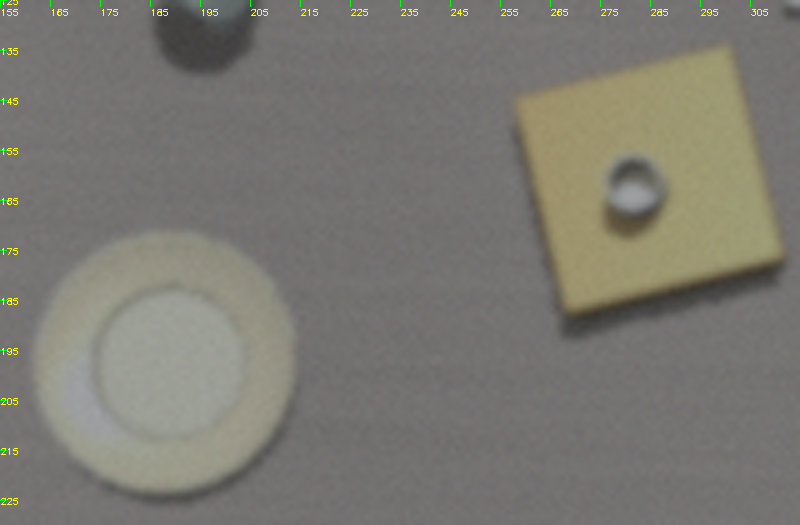

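The crops confirm the choice. The tongs lie on the wooden rest, with the tail block at top (402,242), scales at about (385,207) and (403,204), and jaws at the top end at about (372,174) and (396,168). In the top view the crucible rim is at about (281.5,162) and the dish at (188,197.5). I need one scene crop for the second view of the crucible and dish.

```bash
python3 - <<'E'
import cv2,numpy as np
s=cv2.imread("pics/scene0.png")
def crop(im,x,y,w,h,k):
    c=cv2.resize(im[y:y+h,x:x+w],None,fx=k,fy=k,interpolation=cv2.INTER_CUBIC)
    for i in range(0,w,10): cv2.line(c,(i*k,0),(i*k,6),(0,255,0),1); cv2.putText(c,str(x+i),(i*k,15),0,.3,(0,255,255),1)
    for i in range(0,h,10): cv2.line(c,(0,i*k),(6,i*k),(0,255,0),1); cv2.putText(c,str(y+i),(0,i*k+4),0,.3,(0,255,255),1)
    return c
cv2.imwrite("pics/c2.png",crop(s,320,215,160,55,5))
E
cat > h.py <<'E'
import numpy as np,cv2
from station import status,snapshot,camera_params
def ray(n,u,v):
    p=camera_params(n);f=200/np.tan(np.radians(p["fovy"]/2));E=np.array(p["extrinsics"])
    d=E[:3,:3]@np.array([(u-p["cx"])/f,(v-p["cy"])/f,1]);return E[:3,3],d/np.linalg.norm(d)
def onz(n,uv,z):
    o,d=ray(n,*uv);return o+d*(z-o[2])/d[2]
def tri(a,b):
    o1,d1=ray("top",*a);o2,d2=ray("scene",*b)
    t=np.linalg.lstsq(np.c_[d1,-d2],o2-o1,rcond=None)[0]
    p,q=o1+d1*t[0],o2+d2*t[1];return (p+q)/2,np.linalg.norm(p-q)
def proj(n,P):
    p=camera_params(n);f=200/np.tan(np.radians(p["fovy"]/2));E=np.array(p["extrinsics"])
    c=E[:3,:3].T@(np.array(P)-E[:3,3]);return c[:2]/c[2]*f+[p["cx"],p["cy"]]
E
```

```text
(no output)
```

View pics/c2.png

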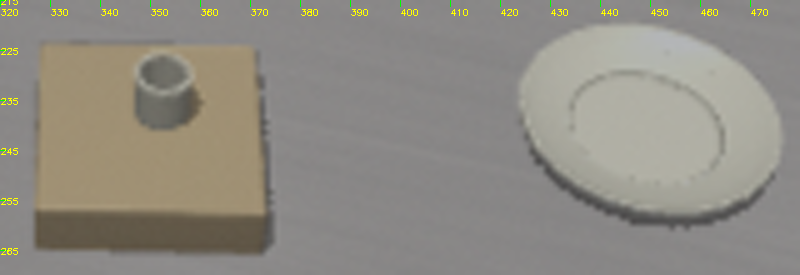

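Run:
```python
from h import *
from scipy.spatial.transform import Rotation as R
for n,a,b in [("cruc rim",(281.8,162.4),(352.6,230)),("dish rim",(188.1,197.4),(450,239)),("Lscale",(386.2,207.5),(274,191.7)),("Rscale",(403.3,204.2),(258.8,186.3)),
 ("brick far-right",(301,134),(327.3,257)),("brick near left",(268,187.5),(370.5,224.5))]:
    p,e=tri(a,b); print(n,p.round(4),round(e,4))
print("tail",onz("top",(402.8,245),.055).round(4),onz("top",(402.8,238.8),.055).round(4))
print("bars",[onz("top",u,.048).round(4) for u in((371.5,188.5),(409,181),(380,230),(418,222))])
print("jar",onz("top",(397,132),.075),"boat",onz("top",(318,112),.012),"beaker",onz("top",(194,120),.03))
print(R.from_quat(status.sense()["tool_rot"]).as_matrix().round(3))
```

```text
cruc rim [0.6274 0.0741 0.0629] 0.0002
dish rim [0.5349 0.326  0.012 ] 0.0013
Lscale [ 0.5199 -0.2001  0.0363] 0.0009
Rscale [ 0.5286 -0.2429  0.0542] 0.0017
brick far-right [0.7108 0.0292 0.0318] 0.001
brick near left [0.5649 0.1105 0.0329] 0.0009
tail [ 0.4235 -0.2416  0.055 ] [ 0.4392 -0.2415  0.055 ]
bars [array([ 0.5676, -0.16  ,  0.048 ]), array([ 0.59  , -0.2575,  0.048 ]), array([ 0.4604, -0.1837,  0.048 ]), array([ 0.4837, -0.2816,  0.048 ])]
jar [ 0.71260084 -0.22049457  0.075     ] boat [ 0.77797973 -0.01464864  0.012     ] beaker [0.74154505 0.31595936 0.03      ]
[[-0.001 -0.894  0.447]
 [-0.002  0.447  0.894]
 [-1.     0.    -0.002]]
```

Heights triangulate about 5 mm low, but the rest's bars check at 110 and 100 mm from the top view, so I use the top view with the given heights. The grip is at about (0.526,-0.221), yaw 0.22. I'll rotate first, then translate.

{"api": "arm_command", "payload": {
  "series": [
    [[0,0,0,0.15],[0,0,0,0.15],[0,0,0,0.15],[0,0,0,0.15],[0,0,0,0.15],[0,0,0,0.15],[0,0,0,0.15],[0,0,0,0.15],[0,0,0,0.15],[0,0,0,0.15]]
  ],
  "jaw": 100
}}

```text
t: 1.1
tcp_pos: [0.2793, 0.5586, 0.2307]
tool_rot: [0.14, 0.693, -0.141, 0.693]
force: [-0.9, -0.6, 0.2]
finger_gap: 1.0
```

{"api": "arm_command", "payload": {
  "series": [
    [[0,0,0,0.15],[0,0,0,0.15],[0,0,0,0.15],[0,0,0,0.15],[0,0,0,0.15],[0,0,0,0.15],[0,0,0,0.05],[0,4,41,0],[0,4,41,0],[0,4,41,0]]
  ]
}}

```text
t: 2.1
tcp_pos: [0.3188, 0.4405, 0.2308]
tool_rot: [0.439, 0.554, -0.44, 0.554]
force: [-0.3, -0.8, -0.7]
finger_gap: 0.997
```

{"api": "arm_command", "payload": {
  "series": [
    [[0,4,41,0],[0,4,41,0],[0,4,41,0],[0,4,41,0],[0,4,41,0],[0,4,41,0],[0,3,41,0],[0,3,41,0],[0,3,41,0],[0,3,41,0]]
  ]
}}

```text
t: 3.1
tcp_pos: [0.4467, 0.0489, 0.2312]
tool_rot: [0.44, 0.554, -0.44, 0.553]
force: [1.1, 1.1, -0.1]
finger_gap: 0.999
```

```bash
cat >> h.py <<'E'
from scipy.spatial.transform import Rotation as R
def to(x,y,z,yaw):
    s=status.sense();M=R.from_quat(s["tool_rot"]).as_matrix();p=np.array(s["tcp_pos"])
    d=M.T@(np.array([x,y,z])-p)*1000; cur=np.arctan2(M[1,1],M[0,1])
    print("t",round(s["t"],2),"tcp",p.round(4),"yaw",cur.round(3),"shift",d.round(1),"turn",round(cur-yaw,3),"F",np.round(s["force"],1),"gap",round(s["finger_gap"],3),"x-axis",M[:,0].round(3),"q",np.round(s["q"],2))
E
python3 -c "
from h import *
to(.526,-.221,.12,.222)"
```

```text
t 3.1 tcp [0.4467 0.0489 0.2312] yaw 0.228 shift [111.1  16.4 280.9] turn 0.006 F [ 1.1  1.1 -0.1] gap 0.999 x-axis [-0.  0. -1.] q [-0.14  0.29  1.86  0.    0.99  1.2 ]
```

{"api": "arm_command", "payload": {
  "series": [
    [[0,2,40,0.006],[0,2,40,0],[0,2,40,0],[0,2,40,0],[10,2,40,0],[25,2,40,0],[25,2,40,0],[25,2,1,0],[15,0,0,0],[0,0,0,0]]
  ]
}}

```text
t: 4.1
tcp_pos: [0.5224, -0.2192, 0.1285]
tool_rot: [0.442, 0.554, -0.442, 0.55]
force: [-0.1, -0.1, -0.3]
finger_gap: 0.997
```

Run:
```python
from h import *
to(.526,-.221,.03,.222)
a=snapshot("scene");b=snapshot("top")
f=lambda im,x,y,w,h:cv2.resize(im[y:y+h,x:x+w,::-1],None,fx=5,fy=5,interpolation=cv2.INTER_CUBIC)
cv2.imwrite("pics/near.png",np.hstack([f(a,225,130,80,100),f(b,355,150,80,100)]))
```

```text
t 4.1 tcp [ 0.5224 -0.2192  0.1285] yaw 0.221 shift [98.5  3.6  3. ] turn -0.001 F [-0.1 -0.1 -0.3] gap 0.997 x-axis [-0.005  0.004 -1.   ] q [-0.59  0.59  1.67  0.    0.89  0.76]
```

View pics/near.png

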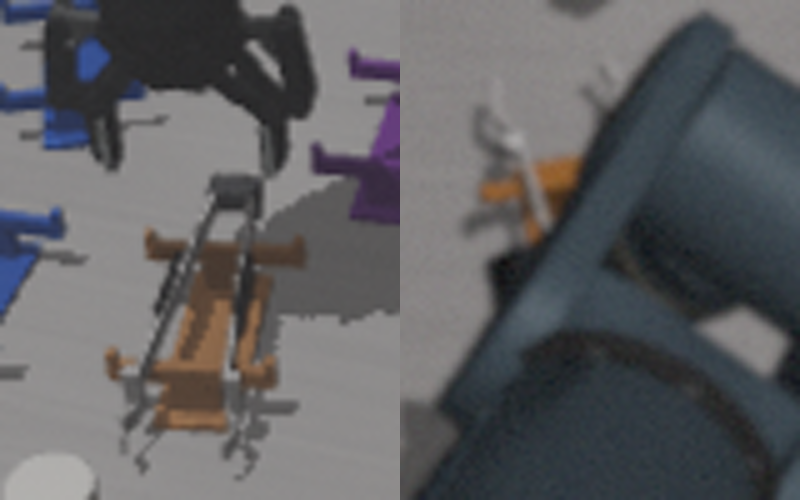

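The fingers straddle the tongs: the fingertips are at scene (247,162) and (279,162), with the grip below at about (267,190).

Run:
```python
from h import *
print("tip mid pred",proj("scene",[.5224,-.2192,.1415]),"seen ~(263,163)")
print("grip pred",proj("scene",[.526,-.221,.048]),proj("top",[.526,-.221,.048]))
c,s=np.cos(.222),np.sin(.222)
for x,y,z in[(.028,.026,.01),(.028,-.026,.01),(-.028,.026,.01),(-.028,-.026,.01),(-.108,0,.007),(.1,.0325,-.018),(.1,-.0325,-.018)]:
    P=[.526+c*x-s*y,-.221+s*x+c*y,.048+z]; print((x,y,z),proj("scene",P).round(1),proj("top",P).round(1))
to(.526,-.221,.027,.222)
```

```text
tip mid pred [263.88641538 163.51933881] seen ~(263,163)
grip pred [266.30706431 188.73402487] [394.75315117 205.06392523]
(0.028, 0.026, 0.01) [272.8 192.8] [383.2 196.1]
(0.028, -0.026, 0.01) [255.5 192. ] [402.9 192.2]
(-0.028, 0.026, 0.01) [276.1 180.6] [387.7 217.4]
(-0.028, -0.026, 0.01) [259.3 179.8] [407.5 213.4]
(-0.108, 0, 0.007) [272.4 164.9] [404.  246.1]
(0.1, 0.0325, -0.018) [271.5 216.9] [373.8 171.1]
(0.1, -0.0325, -0.018) [249.3 215.7] [397.8 166.5]
t 4.2 tcp [ 0.5242 -0.2198  0.1311] yaw 0.222 shift [104.1   1.6   1.7] turn -0.0 F [-0.7 -0.3 -0.2] gap 1.002 x-axis [-0.001  0.    -1.   ] q [-0.59  0.59  1.67 -0.    0.89  0.76]
```

{"api": "arm_command", "payload": {
  "series": [
    [[15,1,0,0],[20,1,0,0],[20,0,0,0],[20,0,0,0],[15,0,0,0],[10,0,0,0],[4,0,0,0],[0,0,0,0],[0,0,0,0]]
  ]
}}

```text
t: 5.1
tcp_pos: [0.5269, -0.2198, 0.0282]
tool_rot: [0.442, 0.552, -0.442, 0.553]
force: [0.8, 0.6, -0.5]
finger_gap: 1.0
```

Run:
```python
from h import *
to(.526,-.219,.027,.222)
a=snapshot("scene")
cv2.imwrite("pics/desc.png",cv2.resize(a[140:230,215:315,::-1],None,fx=6,fy=6,interpolation=cv2.INTER_CUBIC))
```

```text
t 5.1 tcp [ 0.5269 -0.2198  0.0282] yaw 0.222 shift [ 1.2 -0.7 -1. ] turn -0.0 F [ 0.8  0.6 -0.5] gap 1.0 x-axis [ 0.001 -0.001 -1.   ] q [-0.59  0.76  1.71 -0.    0.67  0.76]
```

View pics/desc.png

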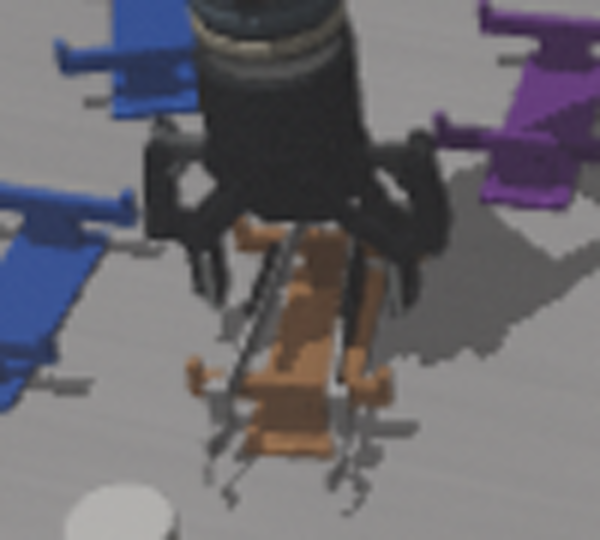

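The fingers straddle both scales cleanly. Now I close to about 44 mm.

{"api": "arm_command", "payload": {
  "series": [
    [[1,0,0,0],[0,0,0,0],[0,0,0,0],[0,0,0,0],[0,0,0,0],[0,0,0,0],[0,0,0,0],[0,0,0,0]]
  ],
  "jaw": 52,
  "force": 40
}}

```text
t: 5.95
tcp_pos: [0.5269, -0.2201, 0.0272]
tool_rot: [0.442, 0.552, -0.442, 0.553]
force: [-1.4, -0.7, 5.4]
finger_gap: 0.521
```

```bash
python3 -c "
from h import *
to(.526,-.219,.027,.222)"
```

```text
t 5.95 tcp [ 0.5269 -0.2201  0.0272] yaw 0.222 shift [ 0.2 -0.7 -1.3] turn -0.0 F [-1.4 -0.7  5.4] gap 0.521 x-axis [ 0.002 -0.001 -1.   ] q [-0.59  0.76  1.71 -0.    0.67  0.76]
```

{"api": "arm_command", "payload": {
  "series": [
    [[0,0,0,0],[-5,0,0,0],[-10,0,0,0],[-15,0,0,0],[-20,0,0,0],[-20,0,0,0],[-20,0,0,0],[-15,0,0,0],[-5,0,0,0],[0,0,0,0]]
  ],
  "jaw": 51
}}

```text
t: 6.95
tcp_pos: [0.5265, -0.2196, 0.1372]
tool_rot: [0.442, 0.552, -0.442, 0.553]
force: [0.0, 0.1, -0.4]
finger_gap: 0.511
```

Run:
```python
from h import *
to(.526,-.219,.137,.222)
a=snapshot("scene");b=snapshot("top")
f=lambda im,x,y,w,h:cv2.resize(im[y:y+h,x:x+w,::-1],None,fx=5,fy=5,interpolation=cv2.INTER_CUBIC)
cv2.imwrite("pics/lift.png",np.hstack([f(a,225,110,80,110),f(b,355,140,80,110)]))
```

```text
t 6.95 tcp [ 0.5265 -0.2196  0.1372] yaw 0.222 shift [ 0.2 -0.4 -0.7] turn -0.0 F [ 0.   0.1 -0.4] gap 0.511 x-axis [ 0.001 -0.001 -1.   ] q [-0.59  0.58  1.66  0.    0.9   0.76]
```

View pics/lift.png

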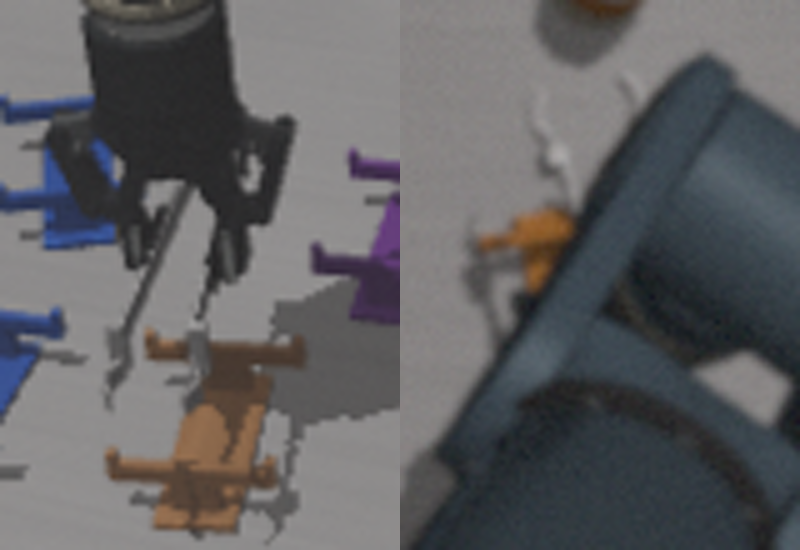

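The tongs are lifted level and half open; the jaws are at scene (248,185) and (264,180), top (384,164) and (401,156). Next I compare these with the predicted mouth.

Run:
```python
from h import *
s=status.sense();p=np.array(s["tcp_pos"]);M=R.from_quat(s["tool_rot"]).as_matrix();f,l=M[:,1],-M[:,2]
g=p+[0,0,.021]
for x in(.087,.1,.113):
  for y in(.025,-.025):
    P=g+x*f+y*l+[0,0,-.018];print(x,y,proj("scene",P).round(1),proj("top",P).round(1),proj("top",P+[0,0,.007]).round(1))
print("cruc",onz("top",(281.8,162.4),.068),onz("scene",(352.6,230),.068)); print("dish",onz("top",(188.1,197.4),.018),onz("scene",(450,239),.018))
```

```text
0.087 0.025 [266.4 185.1] [382.2 168.7] [382.6 168.2]
0.087 -0.025 [248.3 184.3] [402.4 164.8] [402.9 164.3]
0.1 0.025 [265.5 188.3] [381.1 163.5] [381.5 163. ]
0.1 -0.025 [247.2 187.4] [401.3 159.6] [401.8 159. ]
0.113 0.025 [264.6 191.5] [380.  158.3] [380.3 157.8]
0.113 -0.025 [246.2 190.6] [400.1 154.4] [400.6 153.8]
cruc [0.62644109 0.07380442 0.068     ] [0.63206847 0.07506491 0.068     ]
dish [0.53439161 0.32360106 0.018     ] [0.54043711 0.32597766 0.018     ]
```

Consistent within a few mm. Keeping the yaw at 0.22, I move the mouth above the crucible at (0.628, 0.074).

{"api": "arm_command", "payload": {
  "series": [
    [[0,4,-14,0],[0,7,-28,0],[0,8,-34,0],[0,9,-38,0],[0,9,-38,0],[0,9,-38,0],[0,8,-34,0],[0,6,-26,0],[0,4,-14,0],[0,0,0,0]]
  ]
}}

```text
t: 8.05
tcp_pos: [0.5298, 0.0542, 0.1357]
tool_rot: [0.44, 0.553, -0.441, 0.553]
force: [-0.5, -0.5, -0.1]
finger_gap: 0.512
```

{"api": "arm_command", "payload": {
  "series": [
    [[8,0,0,0],[10,0,0,0],[10,0,0,0],[8,0,0,0],[4,0,0,0],[0,0,0,0],[0,0,0,0]]
  ]
}}

```text
t: 8.75
tcp_pos: [0.5308, 0.0519, 0.0963]
tool_rot: [0.442, 0.552, -0.442, 0.552]
force: [-0.3, 0.5, -0.4]
finger_gap: 0.51
```

Run:
```python
from h import *
to(.5304,.0522,.10,.222)
a=snapshot("scene");b=snapshot("top")
def crop(im,x,y,w,h,k):
    c=cv2.resize(im[y:y+h,x:x+w,::-1],None,fx=k,fy=k,interpolation=cv2.INTER_CUBIC)
    for i in range(0,w,10): cv2.putText(c,str(x+i),(i*k,10),0,.3,(0,255,255),1)
    for i in range(0,h,10): cv2.putText(c,str(y+i),(0,i*k+4),0,.3,(0,255,255),1)
    return c
cv2.imwrite("pics/over.png",np.hstack([crop(a,320,185,55,75,7),crop(b,255,130,55,75,7)]))
```

```text
t 8.75 tcp [0.5308 0.0519 0.0963] yaw 0.222 shift [-3.7 -0.3 -0.3] turn -0.0 F [-0.3  0.5 -0.4] gap 0.51 x-axis [ 0. -0. -1.] q [-0.11  0.61  1.78 -0.    0.75  1.24]
```

View pics/over.png

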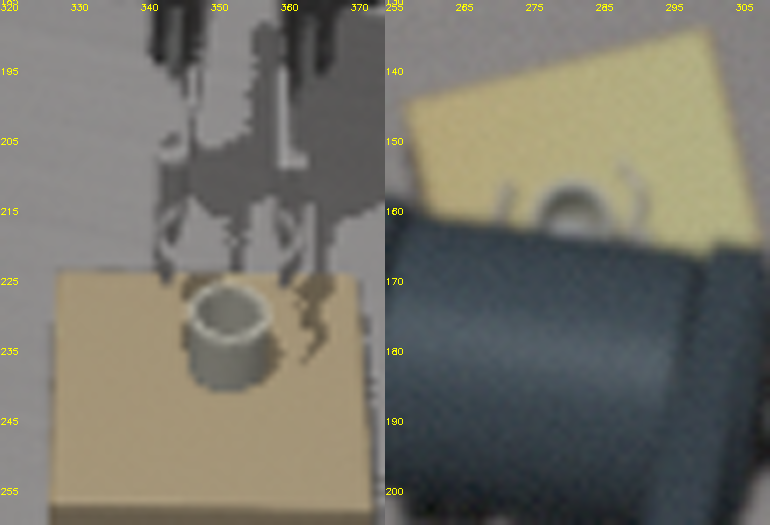

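Run:
```python
from h import *
s=status.sense();p=np.array(s["tcp_pos"]);M=R.from_quat(s["tool_rot"]).as_matrix();f,l=M[:,1],-M[:,2]
m=p+.1*f+[0,0,.003]; print("mouth",m.round(4))
for P,n in((m,"mouth"),(m+[0,0,.007],"mouth top"),([.6274,.0741,.068],"rim"),(m+.025*l,"L"),(m-.025*l,"R"),(m+.113*f-.1*f+.019*l,"tipL"),(m+.013*f-.019*l,"tipR")): print(n,proj("scene",P).round(1),proj("top",P).round(1))
print("mouth seen top@z.103",onz("top",(281.8,160.1),.103).round(4),"tri",tri((281.8,160.1),(353,219)),"rim",onz("top",(281.9,162),.068).round(4),tri((281.9,162),(352.8,230.3)))
```

```text
mouth [0.6285 0.074  0.0997]
mouth [353.  220.6] [280.7 159.3]
mouth top [353.1 218.7] [280.4 158.8]
rim [352.7 228.7] [281.7 162. ]
L [362.7 221.1] [270.8 161.2]
R [343.3 220. ] [290.5 157.4]
tipL [360.3 224.6] [272.2 155.7]
tipR [345.4 223.8] [287.2 152.9]
mouth seen top@z.103 [0.6261 0.0708 0.103 ] tri (array([0.62589245, 0.07200408, 0.10231876]), np.float64(0.0022952722140462353)) rim [0.6275 0.0736 0.068 ] (array([0.62831821, 0.07442429, 0.06280166]), np.float64(0.0007603223193420246))
```

The mouth sits about 2 mm short of the crucible in x and y. I correct by 1.9/-1.6 mm in tool axes and descend.

{"api": "arm_command", "payload": {
  "series": [
    [[5,1,-1,0],[8,1,-1,0],[8,0,0,0],[8,0,0,0],[7,0,0,0],[6,0,0,0],[4,0,0,0],[2,0,0,0],[0,0,0,0],[0,0,0,0]]
  ]
}}

```text
t: 9.85
tcp_pos: [0.5323, 0.0545, 0.0485]
tool_rot: [0.442, 0.552, -0.442, 0.552]
force: [0.0, -0.6, -1.1]
finger_gap: 0.51
```

Run:
```python
from h import *
to(.532,.054,.048,.222)
a=snapshot("scene");b=snapshot("top")
f=lambda im,x,y,w,h:cv2.resize(im[y:y+h,x:x+w,::-1],None,fx=7,fy=7,interpolation=cv2.INTER_CUBIC)
cv2.imwrite("pics/around.png",np.hstack([f(a,320,185,55,75),f(b,255,130,55,75)]))
```

```text
t 9.85 tcp [0.5323 0.0545 0.0485] yaw 0.222 shift [ 0.5 -0.4  0.4] turn -0.0 F [ 0.  -0.6 -1.1] gap 0.51 x-axis [ 0. -0. -1.] q [-0.11  0.69  1.8  -0.    0.65  1.24]
```

View pics/around.png

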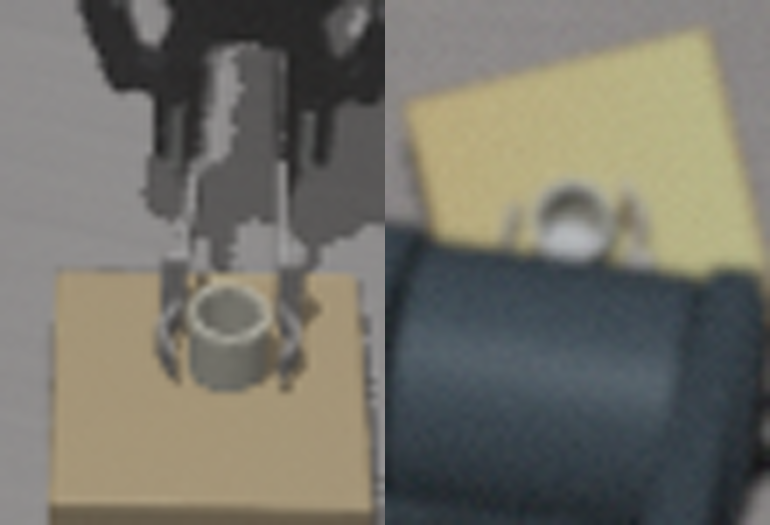

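The jaws straddle the crucible evenly: jaws at scene (344,232) and (362,232) with the crucible at (352.6,232). Closing.

{"api": "arm_command", "payload": {
  "series": [
    [[0,0,0,0],[0,0,0,0],[0,0,0,0],[0,0,0,0],[0,0,0,0],[0,0,0,0],[0,0,0,0],[0,0,0,0]]
  ],
  "jaw": 30,
  "force": 30
}}

```text
t: 10.75
tcp_pos: [0.5323, 0.0545, 0.0484]
tool_rot: [0.442, 0.552, -0.442, 0.552]
force: [1.3, 0.5, 1.4]
finger_gap: 0.424
```

```bash
python3 -c "
from h import *
to(.532,.054,.048,.222)"
```

```text
t 10.75 tcp [0.5323 0.0545 0.0484] yaw 0.222 shift [ 0.4 -0.4  0.4] turn -0.0 F [1.3 0.5 1.4] gap 0.424 x-axis [ 0. -0. -1.] q [-0.11  0.7   1.8  -0.    0.65  1.24]
```

Opening is 36.0 mm, which is closed on the crucible. Lifting.

{"api": "arm_command", "payload": {
  "series": [
    [[-2,0,0,0],[-5,0,0,0],[-10,0,0,0],[-15,0,0,0],[-20,0,0,0],[-20,0,0,0],[-20,0,0,0],[-15,0,0,0],[-8,0,0,0],[0,0,0,0]]
  ]
}}

```text
t: 11.75
tcp_pos: [0.5328, 0.0545, 0.1648]
tool_rot: [0.442, 0.551, -0.441, 0.553]
force: [0.5, -0.0, -0.8]
finger_gap: 0.422
```

Run:
```python
from h import *
to(.5374-.0976,.3248-.022,.17,.222)
a=snapshot("scene");b=snapshot("top")
f=lambda im,x,y,w,h:cv2.resize(im[y:y+h,x:x+w,::-1],None,fx=6,fy=6,interpolation=cv2.INTER_CUBIC)
cv2.imwrite("pics/held.png",np.hstack([f(a,315,160,65,90),f(b,250,115,65,90)]))
```

```text
t 11.75 tcp [0.5328 0.0545 0.1648] yaw 0.222 shift [  -5.6  -36.  -262.7] turn -0.0 F [ 0.5 -0.  -0.8] gap 0.422 x-axis [ 0.003 -0.    -1.   ] q [-0.11  0.5   1.73 -0.    0.91  1.24]
```

View pics/held.png

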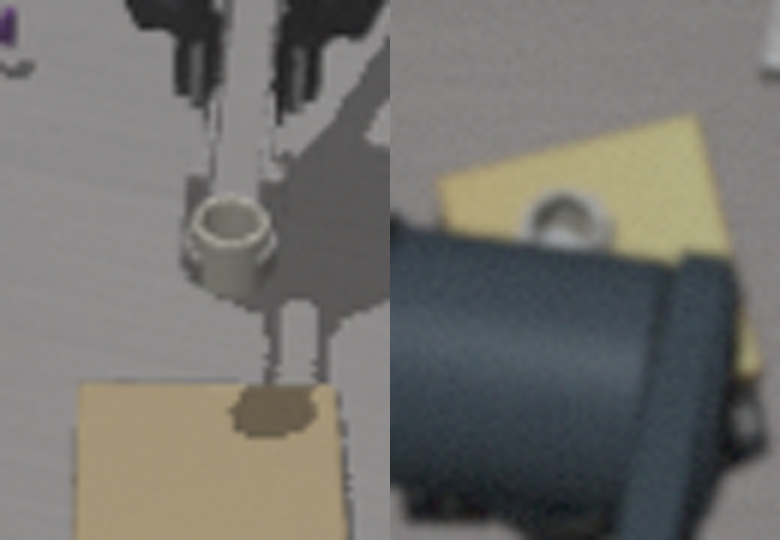

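The crucible is held upright, rim at scene (353,197). Now carrying it to the dish.

{"api": "arm_command", "payload": {
  "series": [
    [[0,-1,-8,0],[0,-2,-18,0],[0,-4,-28,0],[0,-4,-32,0],[0,-5,-36,0],[0,-5,-36,0],[0,-5,-36,0],[0,-4,-30,0],[0,-3,-22,0],[0,-2,-12,0]]
  ]
}}

```text
t: 12.85
tcp_pos: [0.4394, 0.3002, 0.1624]
tool_rot: [0.44, 0.553, -0.442, 0.552]
force: [-0.3, 0.5, -0.6]
finger_gap: 0.423
```

{"api": "arm_command", "payload": {
  "series": [
    [[0,0,-6,0],[0,0,0,0],[0,0,0,0],[0,0,0,0],[0,0,0,0]]
  ]
}}

```text
t: 13.35
tcp_pos: [0.4404, 0.3035, 0.1633]
tool_rot: [0.442, 0.552, -0.442, 0.552]
force: [-0.6, 0.1, -0.7]
finger_gap: 0.422
```

Run:
```python
from h import *
to(.4404,.304,.165,.222)
a=snapshot("scene");b=snapshot("top")
f=lambda im,x,y,w,h:cv2.resize(im[y:y+h,x:x+w,::-1],None,fx=4,fy=4,interpolation=cv2.INTER_CUBIC)
cv2.imwrite("pics/dish.png",np.hstack([f(a,400,160,100,110),f(b,140,130,100,110)]))
print(proj("top",[.538,.326,.184]),proj("scene",[.538,.326,.184]),proj("scene",[.538,.326,.018]))
```

```text
t 13.35 tcp [0.4404 0.3035 0.1633] yaw 0.22 shift [-1.7  0.1 -0.4] turn -0.002 F [-0.6  0.1 -0.7] gap 0.422 x-axis [ 0. -0. -1.] q [ 0.39  0.5   1.73 -0.    0.91  1.75]
[166.67264266 188.41277419] [463.66257749 192.89597365] [450.09174492 238.36268709]
```

View pics/dish.png

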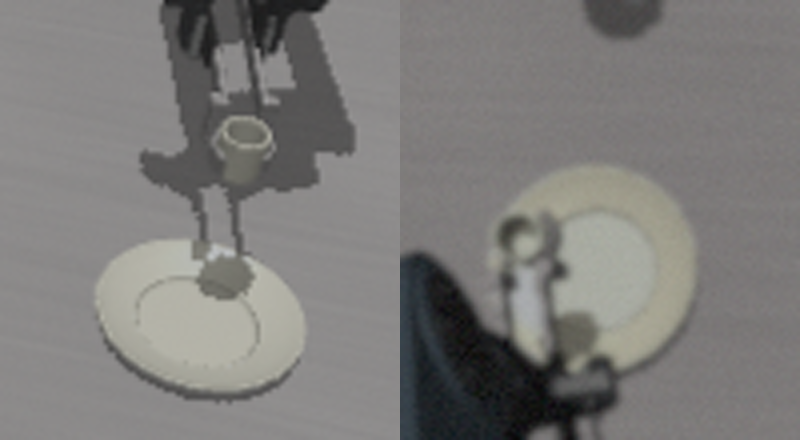

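Run:
```python
from h import *
print(tri((171.2,190),(461.2,193.5)), onz("top",(171.2,190),.183),onz("scene",(461.2,193.5),.183)); print("lift", tri((279.2,152),(353.3,197)))
im=cv2.imread("pics/dish.png")
cv2.imwrite("pics/rim.png",np.hstack([cv2.resize(im[100:200,195:295],None,fx=4,fy=4),cv2.resize(im[190:290,475:575],None,fx=4,fy=4)]))
```

```text
(array([0.53511218, 0.31943941, 0.17751143]), np.float64(0.0037344351698925956)) [0.53471612 0.31570506 0.183     ] [0.5408005  0.32058835 0.183     ]
lift (array([0.63023079, 0.07109753, 0.18284762]), np.float64(0.0016835327791439323))
```

The crucible rim is at scene (461,193.5), top (171,190), about 6 mm short in y of the dish middle by the same cameras. I correct that and let it settle.

{"api": "arm_command", "payload": {
  "series": [
    [[0,0.5,-2,0],[0,0.5,-3,0],[0,0,-1,0],[0,0,0,0],[0,0,0,0],[0,0,0,0],[0,0,0,0],[0,0,0,0]]
  ]
}}

```text
t: 14.25
tcp_pos: [0.4396, 0.3104, 0.1633]
tool_rot: [0.442, 0.552, -0.442, 0.552]
force: [0.0, 0.1, -1.4]
finger_gap: 0.42
```

Run:
```python
from h import *
to(.4404,.31,.165,.222)
b=snapshot("top");a=snapshot("scene")
# template shift of the crucible relative to last picture (registered on 4x crops)
old=cv2.imread("pics/dish.png")
for im,x0,y0,w in((a,400,160,(205,105,80,85)),(b,140,130,(495,205,65,65))):
    n=cv2.resize(im[y0:y0+110,x0:x0+100,::-1],None,fx=4,fy=4,interpolation=cv2.INTER_CUBIC)
    x,y,ww,hh=w; r=cv2.matchTemplate(n,old[y:y+hh,x:x+ww],cv2.TM_CCOEFF_NORMED);_,m,_,l=cv2.minMaxLoc(r)
    ox=400 if x>=400 else 0; print("shift px",(l[0]+ox-x)/4,(l[1]-y)/4,round(m,3))
print(status.sense()["qd"])
```

```text
t 14.25 tcp [0.4396 0.3104 0.1633] yaw 0.222 shift [-1.7  0.7  0.5] turn -0.0 F [ 0.   0.1 -1.4] gap 0.42 x-axis [ 0. -0. -1.] q [ 0.41  0.51  1.72 -0.    0.92  1.76]
shift px 3.0 0.25 0.937
shift px -3.0 0.25 0.978
[ 8.67871881e-04 -9.42017019e-05 -1.21516362e-03  5.85091662e-04
 -5.22597150e-04  4.34262174e-05]
```

```bash
python3 -c "
from station import status,ticket
s=status.sense();print(s['t'],s['tcp_pos'],s['finger_gap'])
print(ticket.sign_off())"
```

```text
14.35 [0.4395638  0.31036919 0.16331523] 0.42048542812548845
the job is handed in; nothing more can be done
None
```

I picked the tongs off the wooden rest half open and lowered the jaws around the crucible. I closed them on it with 30 N and carried it upright above the white dish. The job was handed in at 14.35 s with the crucible still held.

**Last checks:**
- **Grip:** the gripper opening is 0.42 (about 36 mm), which matches the tongs closed on the crucible. The joints are essentially still.
- **Height:** the crucible's foot is about 15 cm above the bench.
- **Centring:** the crucible was about 6 mm short of the dish middle in y, so I shifted it. Image matching then showed it had moved 3 px, about 7 mm, with the tool. I estimate it is now within a few mm of the middle.

**Disagreements and gaps:**
- The two cameras differ by about 5 mm in x and height, so I took the heights from the task text and averaged the horizontal positions.
- The 12-picture limit was used up, so I checked the final pose only by numbers and image matching, not by eye.
- No later picture re-checked the jar, beaker and boat. The path stayed clear of where I measured them.

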